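# Pack a sample kit in three layers

## Robot

A 6-joint arm with a two-finger parallel gripper is mounted at the origin on the work surface. World frame = base frame: x ahead of the robot, y to its left, z up, the work surface at z = 0. Lengths are in m, angles in degrees, forces in N, time in s.
With the tool pointing down it reaches from about 0.375 to 0.75 m from the base axis. Payload 9 kg.
Tool frame: the origin (TCP) lies where the fingers leave the gripper's body, on its centre line; the fingertips stand 73 mm ahead of it and the grasp point (between the pads) lies 54 mm ahead of it (robot.tip_reach is the distance from the TCP to the fingertips, in m); z points along the fingers, y is the direction in which the jaws open and shut (so a half turn about z gives the same grasp; the last joint's range is limited). The gripper opens to 85 mm and grips with 20 to 120 N. Pads are 22 mm wide; open, the fingers measure 114 mm over their backs; the gripper's body (76 mm by 85 mm) begins 54 mm behind the grasp point. The pads swing forward as they close: fully open they stand 13 mm farther back than shut.
Start: joints at [-12.473, 5.964, 5.575, 89.605, 0, 77.527], TCP at [0.6, 0, 0.304] pointing down, gripper open.
Joint ranges: [-171.21, 171.21], [-48.23, 106.86], [-62.78, 66.21], [-105.2, 120.99], [-86.42, 89.51], [-180, 180]. Speed limits (degrees/s): [127.2, 127.2, 147.25, 180, 180, 180].

## Interface

Orientations are given as [roll, pitch, yaw] about the fixed x, y, z axes, in that order (R = Rz(yaw) Ry(pitch) Rx(roll)).
In Python, from plant import robot gives the robot as it stands. Calls block until the motion is done:
- robot.move_pose(position, orientation): joint-space move of the TCP to a pose.
- robot.line_to(position, vel=0.15, rotation=None, guard=None): straight line of the TCP; rotation=None keeps the orientation; vel is the mean speed in m/s. With guard (N) it stops when the force on the tool has changed by that much, and returns True; else False.
- robot.goto_joints(angles): joint-space move.
- robot.set_gripper(opening): finger opening in m; the grip force is fixed at half the most; returns when the fingers have stopped.
- robot.pause(seconds).
- robot.ik(position, orientation): joint angles nearest the present ones, or None.
- robot.observe(): the state.
- robot.grab_frame(name): name is "scene" or "side" or "wrist"; returns the picture (384x512x3 uint8, blue, green, red); there is no depth.
- robot.get_calibration(name): a dict with "vertical_fov" (degrees; the focal length in pixels is half the picture's height over the tangent of half this angle, whatever the lens; pixels are square), "cx", "cy" (the principal point, pixels), "k1" (the pictures are not rectified: a ray, as slopes to the right and down, at radius r is drawn at 1 + k1 r^2 times it, then the intrinsics apply), "rvec" (rotation vector, rad) and "tvec" (3), from world to camera coordinates, as OpenCV has them. Camera axes: x right, y down, z forward; pixel columns grow to the right and rows downward; lengths in m; the calibration is good to about 2 mm. A picture is of the moment at which its call begins: read the wrist's pose just before it. get_calibration takes no time and is no camera call; for the wrist camera it gives the pose at the moment of the call.
A pose or a line that the arm cannot do raises robot.IKError and nothing moves.
- robot.job_done(): hands the job in, once; it reports no verdict.
The state is a dict: "time": time; "q": joint angles; "qvel": joint speeds; "joint_torque": joint torques, N m; "tool_pos": TCP position; "tcp_rot": TCP orientation; "ft_force": force on the tool from outside, world axes, zero at the start; "torque": the same for the moment, N m; "gripper_width": finger opening in m.
Only numpy, scipy, OpenCV 4.12 (cv2) and the standard library are available. Lean on these libraries where they do the work, as an engineer would, in place of code of your own. Each camera call takes 0.05 s, during which the arm holds its last target.

## Task

Pack the smelling kit: lift the knobbed lid off the grey case and set it down flat on the bench, knob up, then lay every amber square bottle that lies on the bench flat on its side in a bay of the case, one to a bay. Next lay the two steel spatulas across over the bottles, one in each pair of notches in the case's end walls and about centred, and last pull the white keeper plate up out of the aluminium rack and stand it on edge, centred and fully home, in the slots of the case's two long walls, across the spatulas. Leave the other vials, jar, beaker and strip box standing where they are.

Things in the scene. Friction and masses are not known exactly. Their poses are not given: they have to be found in the camera images.
- kit: grey plastic case fixed to the bench, open on top once the lid is off: 132 mm (its x) x 248 mm (its y) x 64 mm high, walls 8 mm, inner floor at z = 8 mm, 116 x 232 mm inside; origin at the centre of its underside. Bays, notches and slots are given with the points. The bench is free around (0.48, 0.46) to the left of the bottles; fixed equipment stands along its edges
- bay_line (a point): middle of the case's inner floor, axes as the case. Five low ridges along x (4 mm thick, 8 mm high, 51 mm apart, at y = -102 to 102 mm) bound four bays centred on y = -76.5, -25.5, 25.5 and 76.5 mm. A bottle lies in a bay with its long axis along the case's x, cap either way, its axis then 13 mm above the floor
- notch_a (a point): middle of the line that joins the floors of one pair of notches, 24 mm to the case's -x side, 36 mm above the case's underside. The two end walls (at y = -120 and +120 mm) have a notch each, open at the top, 18 mm wide, 28 mm deep. A spatula lies along the case's y in both, axis 5 mm above this point, 2 mm clear of the bottles
- notch_b (a point): the same for the other pair of notches, 24 mm to the case's +x side
- slot (a point): middle of the line that joins the floors of the two slots, 48 mm above the case's underside. The long walls (at x = -62 and +62 mm) have one slot each at y = 0, open at the top, 16 mm wide, 16 mm deep, floors just above the spatulas' tops
- lid: loose white lid, at first on the case: plate 140 x 256 x 5 mm, two lips 5 mm deep under it (at x = -51, +51 mm) drop between the walls with 4 mm play. Origin under its middle, level with the lips' underside: at z = 59 mm on the case, 0 flat on the bench. Black knob on its middle: stem 14 mm, head 28 mm across from z = 28 to 44 mm; about 250 g
- bottle1: amber glass bottle of square section lying on its side: body 54 x 26 x 26 mm, neck, white round cap 24 mm across, 74 mm long in all; origin on its long axis, halfway along the whole length; +x to the cap end: body from x = -37 to +17 mm, cap from +21 to +37 mm; 50 to 90 g. May be absent (None)
- bottle2: amber glass bottle of square section lying on its side: body 54 x 26 x 26 mm, neck, white round cap 24 mm across, 74 mm long in all; origin on its long axis, halfway along the whole length; +x to the cap end: body from x = -37 to +17 mm, cap from +21 to +37 mm; 50 to 90 g. May be absent (None)
- bottle3: amber glass bottle of square section lying on its side: body 54 x 26 x 26 mm, neck, white round cap 24 mm across, 74 mm long in all; origin on its long axis, halfway along the whole length; +x to the cap end: body from x = -37 to +17 mm, cap from +21 to +37 mm; 50 to 90 g. May be absent (None)
- bottle4: amber glass bottle of square section lying on its side: body 54 x 26 x 26 mm, neck, white round cap 24 mm across, 74 mm long in all; origin on its long axis, halfway along the whole length; +x to the cap end: body from x = -37 to +17 mm, cap from +21 to +37 mm; 50 to 90 g. May be absent (None)
- spatula1: steel sampling spatula lying flat: straight square shaft 264 x 10 x 10 mm along its x, with a thin flat blade 13 mm wide and 3 mm thick reaching a further 23 mm at the +x end; origin at the middle of the shaft, on its axis; about 70 g
- spatula2: steel sampling spatula lying flat: straight square shaft 264 x 10 x 10 mm along its x, with a thin flat blade 13 mm wide and 3 mm thick reaching a further 23 mm at the +x end; origin at the middle of the shaft, on its axis; about 70 g
- rack: aluminium plate rack, fixed to the bench, 170 (its x) x 86 (its y) x 40 mm high; origin at the centre of its underside. Three gaps along x, 152 mm long and 11.5 to 13 mm wide, floors at z = 8 mm; the keeper stands in the middle one, on y = 0
- keeper: white plastic keeper plate standing on edge in the middle gap of the rack with its top 18 mm exposed: 144 mm long (its x), 10 mm thick (its y), 50 mm tall (its z); origin at the centre of its lower edge; slides straight up freely; about 80 g. In the case it stands along the case's x
- jar: bystander: amber jar with blue cap, 72 mm across, 105 mm tall; origin at the centre of its foot
- vial_a: bystander: round amber vial standing upright, 27 mm across, 58 mm tall, white cap; origin at the centre of its foot
- vial_b: bystander: round amber vial standing upright, 27 mm across, 58 mm tall, white cap; origin at the centre of its foot
- vial_c: bystander: round amber vial standing upright, 27 mm across, 58 mm tall, white cap; origin at the centre of its foot
- beaker: bystander: small glass beaker, 64 mm across, 75 mm tall; origin at the centre of its foot
- strip_box: bystander: cardboard box 60 x 90 x 35 mm; origin at the centre of its underside

How it is judged (in metres and radians):
On the way, in this order (a step that is already met when the one before it is completed fails the run):
1. the lid lies flat on the bench, knob up (height (world z) of lid below 0.006 m and angle between lid's own z axis and vertical below 0.06 rad and linear speed of lid below 0.02 m/s), for 0.3 s.
2. every bottle present lies flat in a bay of the case (z of bottle1 in the frame of kit between 0.016 and 0.026 m and x of bottle1 in the frame of kit between -0.03 and 0.03 m and y of bottle1 in the frame of kit between -0.104 and 0.104 m and angle between the x axis of each of bottle1, bottle2, bottle3, bottle4 and the x axis of kit, either way round below 0.25 rad and linear speed of each of bottle1, bottle2, bottle3, bottle4 below 0.02 m/s and z of bottle2 in the frame of kit between 0.016 and 0.026 m and x of bottle2 in the frame of kit between -0.03 and 0.03 m and y of bottle2 in the frame of kit between -0.104 and 0.104 m and z of bottle3 in the frame of kit between 0.016 and 0.026 m and x of bottle3 in the frame of kit between -0.03 and 0.03 m and y of bottle3 in the frame of kit between -0.104 and 0.104 m and z of bottle4 in the frame of kit between 0.016 and 0.026 m and x of bottle4 in the frame of kit between -0.03 and 0.03 m and y of bottle4 in the frame of kit between -0.104 and 0.104 m), for 0.3 s.
3. both spatulas lie in the notches across the bottles (all of step 2 and z of spatula1 in the frame of kit between 0.036 and 0.045 m and y of spatula1 in the frame of kit between -0.013 and 0.013 m and angle between the x axis of each of spatula1, spatula2 and the y axis of kit, either way round below 0.08 rad and (x of spatula1 in the frame of kit between -0.032 and -0.016 m or x of spatula1 in the frame of kit between 0.016 and 0.032 m) and linear speed of each of spatula1, spatula2 below 0.02 m/s and z of spatula2 in the frame of kit between 0.036 and 0.045 m and y of spatula2 in the frame of kit between -0.013 and 0.013 m and (x of spatula2 in the frame of kit between -0.032 and -0.016 m or x of spatula2 in the frame of kit between 0.016 and 0.032 m)), for 0.3 s.
4. the keeper stands fully home in the slots (z of keeper in the frame of kit between 0.044 and 0.052 m and x of keeper in the frame of kit between -0.012 and 0.012 m and y of keeper in the frame of kit between -0.008 and 0.008 m and angle between the x axis of keeper and the x axis of kit, either way round below 0.1 rad and angle between keeper's own z axis and vertical below 0.3 rad and linear speed of keeper below 0.02 m/s), for 0.3 s.
At the end, for the whole second after the job is handed in: Lid flat on the bench, knob up; every bottle present on a bay floor, along the case's x within 0.25 rad; both spatulas down on notch floors, middles within 13 mm of the case's; keeper down in both slots, middle within 12 mm of the case's, tilt under 0.3 rad; all at rest (all of step 1 and all of step 3 and all of step 4); the robot touches nothing.
It fails at once if the jar, beaker or strip box is pushed more than 30 mm or knocked over (distance of any of jar, beaker, strip_box from where it was at the start of the episode above 0.03 m or angle between any of jar, beaker, strip_box's own z axis and vertical above 0.4 rad).
It fails at once if a standing vial is pushed more than 30 mm or knocked over (distance of any of vial_a, vial_b, vial_c from where it was at the start of the episode above 0.03 m or angle between any of vial_a, vial_b, vial_c's own z axis and vertical above 0.4 rad).
Of bottle1, bottle2, bottle3, bottle4 only 2 to 4 are there at a start; the rules pass over those that are not, and their reading is None.
At some moment in a run one of bottle1, bottle2, bottle3, bottle4 may be knocked a few centimetres aside while the robot is not near it.
It also fails if it takes over 210 s, if anything falls off the work surface, if the arm or the gripper's body presses on something with over 40 N, if the wrist force passes 120 N, or if a joint passes its speed limit or range.

## Working session

There is one attempt and no reset: what is moved stays moved. The work goes in short steps, each a Python script; the robot and the scene stay as the last script left them, time stands still between calls to the robot, and variables do not carry over. Pictures are saved under pics/ and viewed, and the job is handed in when it is done.

```bash
ls; mkdir -p pics; cat > h.py <<'E'
import numpy as np, cv2
from plant import robot
def cal(n):
    c=robot.get_calibration(n); return c
def ray(c,u,v,H=384):
    f=H/2/np.tan(np.radians(c["vertical_fov"])/2)
    xd=(u-c["cx"])/f; yd=(v-c["cy"])/f
    rd=np.hypot(xd,yd); r=rd
    for _ in range(50): r=rd/(1+c["k1"]*r*r)
    s=r/rd if rd>0 else 1
    d=np.array([xd*s,yd*s,1.])
    R,_=cv2.Rodrigues(np.array(c["rvec"],float)); t=np.array(c["tvec"],float).ravel()
    return -R.T@t, R.T@d
def onz(c,u,v,z):
    o,d=ray(c,u,v); return o+d*(z-o[2])/d[2]
def proj(c,P,H=384):
    f=H/2/np.tan(np.radians(c["vertical_fov"])/2)
    R,_=cv2.Rodrigues(np.array(c["rvec"],float)); t=np.array(c["tvec"],float).ravel()
    p=R@np.array(P,float)+t; x,y=p[:2]/p[2]; k=1+c["k1"]*(x*x+y*y)
    return np.array([c["cx"]+f*x*k,c["cy"]+f*y*k])
E
python3 - <<'E'
from h import *
for n in ("scene","side","wrist"):
    c=cal(n); o,d=ray(c,c["cx"],c["cy"]); print(n,c["vertical_fov"],c["cx"],c["cy"],c["k1"],o.round(3),d.round(3))
    cv2.imwrite(f"pics/{n}0.png",cv2.resize(robot.grab_frame(n),None,fx=1.5,fy=1.5))
print(robot.observe())
E
```

```text
pics
scene 51.340739600704495 247.04496612838204 191.33880566242885 -0.07195836246778226 [1.311 0.142 0.665] [-0.757 -0.214 -0.618]
side 43.53923843506635 257.6067086361346 196.15266770701942 0.03812825248571409 [ 0.015 -0.997  0.747] [ 0.426  0.727 -0.539]
wrist 58.682587295046716 256.6603254761225 190.03850394292328 -0.004594240265799975 [0.6   0.084 0.372] [-0.001 -0.326 -0.945]
{'time': 0.15, 'q': array([-1.24735704e+01,  5.99156190e+00,  5.53810640e+00,  8.96061963e+01,
        4.33858614e-04,  7.75268178e+01]), 'qvel': array([ 0.02845249, -0.05266052,  0.17669734, -0.00378549, -0.06951497,
       -0.06785094]), 'joint_torque': array([ 3.56894714e-03, -5.57353413e+01,  5.04006886e+01,  1.24952567e-02,
       -2.60494489e-04,  1.42527287e-05]), 'tool_pos': array([5.99813624e-01, 4.96285498e-05, 3.03300523e-01]), 'tcp_rot': array([-1.79941850e+02, -1.33073616e-02,  8.99996049e+01]), 'ft_force': array([ 0.06170473, -0.36710758,  0.23978527]), 'torque': array([-0.03504263,  0.00861938,  0.01038768]), 'gripper_width': 0.08517376323760173}
```

View pics/scene0.png

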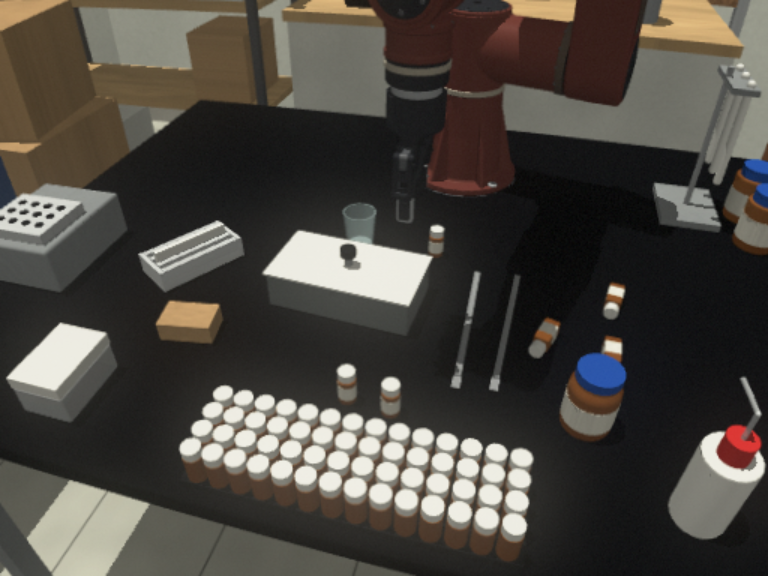

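View pics/side0.png

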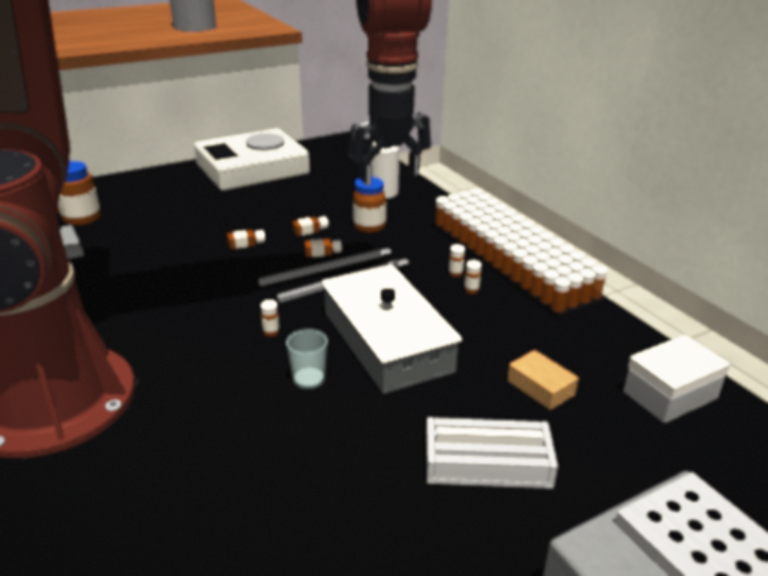

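View pics/wrist0.png

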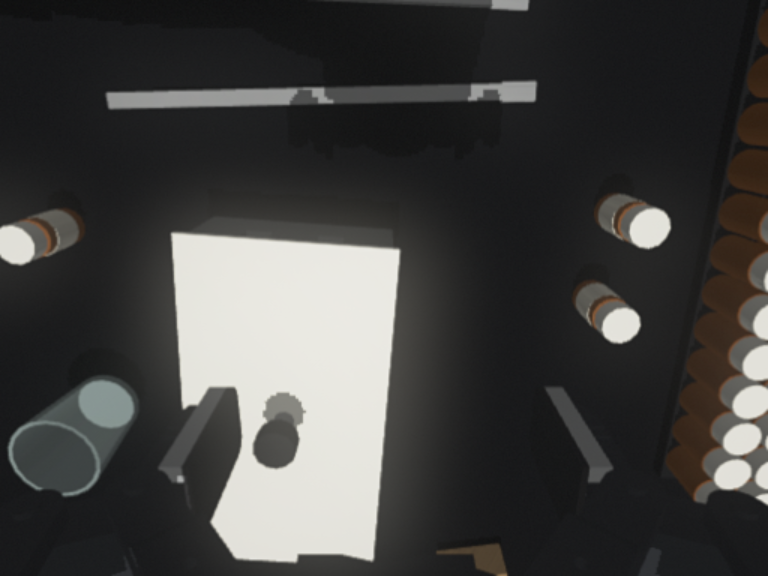

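```bash
python3 - <<'E'
from h import *
S=cal("scene");D=cal("side")
def p(n,u,v,z): print(n,onz(S,u/1.5,v/1.5,z)[:2].round(3))
for u,v in [(300,233),(432,262),(412,305),(265,270)]: p("lid",u,v,.069)
p("knobtop",348,249,.1)
for a in [(478,272),(470,335),(456,385),(517,277),(505,335),(494,388)]: p("spat",*a,.008)
for a in [(614,300),(545,337),(612,350)]: p("bot",*a,.02)
for a in [(142,255),(233,222),(242,248),(155,287)]: p("rack",*a,.04)
p("keeper",155,258,.058);p("keeper",228,230,.058)
p("jar",600,372,.105);p("beaker",360,212,.075);p("vial",436,231,.058);p("v",346,370,.058);p("v",391,383,.058);p("box",190,315,.035)
def p(n,u,v,z): print("side",n,onz(D,u/1.5,v/1.5,z)[:2].round(3))
for u,v in [(323,280),(397,267),(460,335),(382,372)]: p("lid",u,v,.069)
p("knobtop",388,290,.1)
for a in [(245,238),(310,225),(322,247)]: p("bot",*a,.02)
for a in [(260,282),(390,251),(280,298),(408,262)]: p("spat",*a,.008)
E
```

```text
lid [ 0.46  -0.231]
lid [0.487 0.018]
lid [0.607 0.01 ]
lid [ 0.582 -0.248]
knobtop [ 0.53  -0.117]
spat [0.412 0.093]
spat [0.585 0.103]
spat [0.698 0.098]
spat [0.409 0.164]
spat [0.57  0.157]
spat [0.69  0.153]
bot [0.447 0.33 ]
bot [0.572 0.219]
bot [0.576 0.322]
rack [ 0.562 -0.506]
rack [ 0.415 -0.392]
rack [ 0.494 -0.336]
rack [ 0.641 -0.431]
keeper [ 0.586 -0.46 ]
keeper [ 0.469 -0.374]
jar [0.719 0.281]
beaker [ 0.371 -0.143]
vial [0.373 0.004]
v [ 0.757 -0.051]
v [0.764 0.015]
box [ 0.686 -0.339]
side lid [0.475 0.013]
side lid [ 0.615 -0.011]
side lid [ 0.594 -0.244]
side lid [ 0.438 -0.266]
side knobtop [ 0.535 -0.114]
side bot [0.437 0.318]
side bot [0.583 0.308]
side bot [0.563 0.206]
side spat [0.406 0.156]
side spat [0.689 0.142]
side spat [0.417 0.084]
side spat [0.699 0.085]
```

```bash
python3 - <<'E'
from h import *
import json
def shot(n,pos,yaw):
    robot.move_pose(pos,[180,0,yaw]); robot.pause(0.3)
    c=cal("wrist"); im=robot.grab_frame("wrist"); cv2.imwrite(f"pics/{n}.png",im)
    json.dump({k:np.array(v).tolist() for k,v in c.items()},open(f"pics/{n}.json","w"))
    cv2.imwrite(f"pics/{n}_b.png",cv2.resize(im,None,fx=1.5,fy=1.5)); print(n,robot.observe()["time"])
shot("rack1",[.53,-.42,.40],90)
shot("case1",[.53,-.115,.42],90)
shot("bot1",[.53,.25,.42],90)
E
```

```text
rack1 2.1083
case1 3.625
bot1 5.3417
```

```bash
cd pics; python3 -c "
import cv2,numpy as np
a=[cv2.resize(cv2.imread(n+'.png'),(400,300)) for n in ('rack1','case1')]
cv2.imwrite('c.png',np.hstack(a))"
```

```text
(no output)
```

View pics/rack1_b.png

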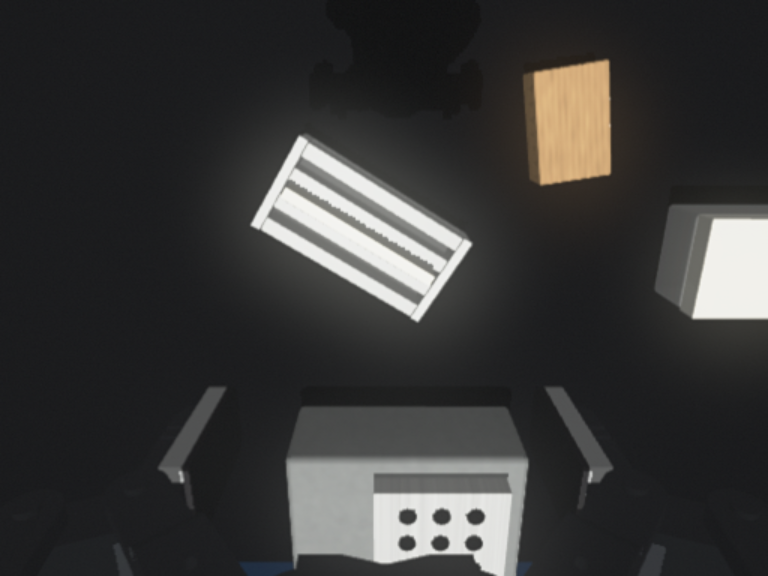

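View pics/case1_b.png

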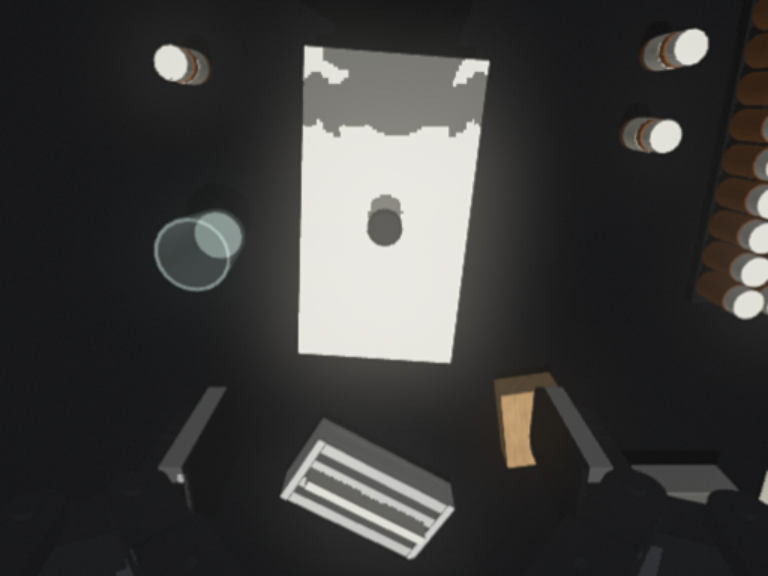

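View pics/bot1_b.png

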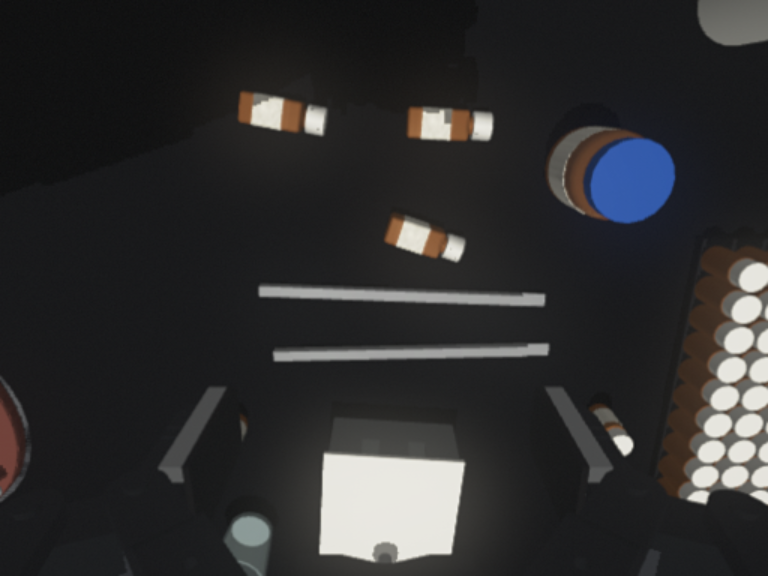

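```bash
cat >> h.py <<'E'
import json
def lc(n): return json.load(open(f"pics/{n}.json"))
def shot(n,pos=None,yaw=None):
    if pos is not None: robot.move_pose(pos,[180,0,yaw]); robot.pause(0.3)
    c=cal("wrist"); im=robot.grab_frame("wrist"); cv2.imwrite(f"pics/{n}.png",im)
    json.dump({k:np.array(v).tolist() for k,v in c.items()},open(f"pics/{n}.json","w"))
    cv2.imwrite(f"pics/{n}_b.png",cv2.resize(im,None,fx=1.5,fy=1.5)); return im
def rect(mask,c,z,minA=100):
    cs,_=cv2.findContours(mask.astype(np.uint8),cv2.RETR_EXTERNAL,cv2.CHAIN_APPROX_NONE); out=[]
    for k in cs:
        if cv2.contourArea(k)<minA: continue
        P=np.array([onz(c,u,v,z)[:2] for u,v in k[:,0]])*1000
        (x,y),(w,h),a=cv2.minAreaRect(P.astype(np.float32))
        if w<h: w,h=h,w; a+=90
        out.append((x/1000,y/1000,w,h,(a+90)%180-90))
    return out
E
python3 - <<'E'
from h import *
c=lc("case1"); im=cv2.imread("pics/case1.png")
C=np.array([onz(c,u/1.5,v/1.5,.069)[:2] for u,v in [(304,46),(489,61),(451,362),(299,353)]])
print(C.round(4),C.mean(0), [np.linalg.norm(C[i]-C[(i+1)%4]).round(4) for i in range(4)])
print("knob",onz(c,385/1.5,227/1.5,.103))
g=im.astype(int); sat=g.max(2)-g.min(2); hsv=cv2.cvtColor(im,cv2.COLOR_BGR2HSV)
m=(g.min(2)>95)&(sat<40)
n,l,st,ce=cv2.connectedComponentsWithStats(m.astype(np.uint8))
for r in rect(m,c,.069,3000): print("lid",np.round(r,4))
c=lc("rack1"); im=cv2.imread("pics/rack1.png");g=im.astype(int)
m=(g.min(2)>110); m[:60]=0; m[230:]=0; m[:,330:]=0
m=cv2.morphologyEx(m.astype(np.uint8),cv2.MORPH_CLOSE,np.ones((25,25)))
for r in rect(m,c,.04,3000): print("rack",np.round(r,4))
C=np.array([onz(c,u/1.5,v/1.5,.04)[:2] for u,v in [(303,137),(471,243),(417,320),(253,225)]])
print(C.round(4),C.mean(0), [np.linalg.norm(C[i]-C[(i+1)%4]).round(4) for i in range(4)])
c=lc("bot1"); im=cv2.imread("pics/bot1.png");g=im.astype(int)
hsv=cv2.cvtColor(im,cv2.COLOR_BGR2HSV)
m=(g.max(2)>70); m[:,330:]=0; m[:50]=0
for r in rect(m,c,.02,200): print("all",np.round(r,4))
for r in rect(m,c,.01,200): print("z10",np.round(r,4))
E
```

```text
[[ 0.4699  0.0121]
 [ 0.6088  0.0016]
 [ 0.5903 -0.2516]
 [ 0.4518 -0.2421]] [ 0.53020076 -0.12000266] [np.float64(0.1393), np.float64(0.2538), np.float64(0.1388), np.float64(0.2549)]
knob [ 0.53016893 -0.11815144  0.103     ]
lid [  0.5114  -0.4102 160.6427  82.764  -31.8785]
lid [ 5.296000e-01 -1.199000e-01  2.560655e+02  1.408082e+02  8.568360e+01]
rack [  0.5113  -0.4361 171.0833  90.0547 -31.9451]
[[ 0.4645 -0.3576]
 [ 0.6047 -0.4456]
 [ 0.5597 -0.5175]
 [ 0.4182 -0.4298]] [ 0.51177028 -0.43762405] [np.float64(0.1655), np.float64(0.0849), np.float64(0.1665), np.float64(0.0857)]
all [ 0.3667 -0.1508 88.7885 50.798  77.4135]
all [ 5.347000e-01 -9.310000e-02  1.750664e+02  1.588687e+02  8.569300e+01]
all [ 1.191000e-01 -2.300000e-02  1.349577e+02  2.125480e+01  7.595840e+01]
all [3.185000e-01 3.300000e-03 1.357463e+02 2.830600e+01 6.298320e+01]
all [5.282000e-01 9.820000e-02 2.247701e+02 1.396120e+01 1.108300e+00]
all [ 5.220000e-01  1.615000e-01  2.306039e+02  1.286660e+01 -2.321600e+00]
all [  0.5686   0.2164  75.6673  31.2036 -19.0518]
all [ 0.5875  0.3194 75.1753 27.5036 -3.9311]
all [ 0.4413  0.3287 76.1575 27.9539 -9.1443]
z10 [ 0.3632 -0.1611 90.6812 51.8808 77.4136]
z10 [ 5.348000e-01 -1.021000e-01  1.787982e+02  1.622551e+02  8.569300e+01]
z10 [ 1.103000e-01 -3.050000e-02  1.378345e+02  2.170790e+01  7.595840e+01]
z10 [ 3.140000e-01 -3.700000e-03  1.386398e+02  2.890930e+01  6.298320e+01]
z10 [5.282000e-01 9.320000e-02 2.295613e+02 1.425880e+01 1.108300e+00]
z10 [ 5.218000e-01  1.578000e-01  2.355194e+02  1.314090e+01 -2.321600e+00]
z10 [  0.5694   0.2139  77.2802  31.8687 -19.0519]
z10 [ 0.5887  0.3191 76.7777 28.0898 -3.9312]
z10 [ 0.4394  0.3286 77.7809 28.5497 -9.1443]
```

```bash
python3 - <<'E'
from h import *
D=cal("side");S=cal("scene")
for a in [(197,160),(218,186),(308,165)]: print("balance",onz(D,a[0]/1.5,a[1]/1.5,0.0)[:2].round(3))
for a in [(60,210),(98,215)]: print("jars",onz(D,a[0]/1.5,a[1]/1.5,0.0)[:2].round(3))
for a in [(653,190),(662,225),(720,228)]: print("stand",onz(S,a[0]/1.5,a[1]/1.5,0.0)[:2].round(3))
print(robot.tip_reach)
k=np.array([.530,-.119])
q0=robot.observe()["q"]
for yw in (0,90,-90,180):
  a=robot.ik([*k,.25],[180,0,yw]); print(yw,a, robot.ik([.48,.465,.25],[180,0,yw-85.7]), robot.ik([.48,.465,.25],[180,0,yw+94.3]))
E
```

```text
balance [0.493 0.83 ]
balance [0.487 0.643]
balance [0.74  0.662]
jars [0.126 0.681]
jars [0.196 0.615]
stand [-0.021  0.443]
stand [0.134 0.447]
stand [0.112 0.568]
0.0726
0 [-26.45789103  -4.20248444 -10.28569763  83.91678682   0.
 153.54210897] [ 32.90869579  17.83544391  13.33883337  85.50338946   0.
 -61.39130421] [ 32.90869579  17.83544391  13.33883337  85.50338946   0.
 118.60869579]
90 [-26.45789103  -4.20248444 -10.28569763  83.91678682   0.
  63.54210897] [  32.90869579   17.83544391   13.33883337   85.50338946    0.
 -151.39130421] [32.90869579 17.83544391 13.33883337 85.50338946  0.         28.60869579]
-90 [ -26.45789103   -4.20248444  -10.28569763   83.91678682    0.
 -116.45789103] [32.90869579 17.83544391 13.33883337 85.50338946  0.         28.60869579] [  32.90869579   17.83544391   13.33883337   85.50338946    0.
 -151.39130421]
180 [-26.45789103  -4.20248444 -10.28569763  83.91678682   0.
 -26.45789103] [ 32.90869579  17.83544391  13.33883337  85.50338946   0.
 118.60869579] [ 32.90869579  17.83544391  13.33883337  85.50338946   0.
 -61.39130421]
```

```bash
python3 - <<'E'
from h import *
k=[.530,-.1185]
robot.move_pose([*k,.22],[180,0,90])
robot.set_gripper(.06)
robot.line_to([*k,.151],vel=.1,guard=15)
robot.set_gripper(.0)
o=robot.observe(); print(o["gripper_width"],o["tool_pos"],o["ft_force"])
robot.line_to([*k,.20],vel=.08); print(robot.observe()["ft_force"])
cv2.imwrite("pics/s1.png",robot.grab_frame("scene"))
E
```

```text
0.026010921351412492 [ 0.53043761 -0.11873467  0.15194832] [-1.01111691  0.21796375  5.8808252 ]
[ 0.19072962  0.97004828 -3.19153553]
```

View pics/s1.png

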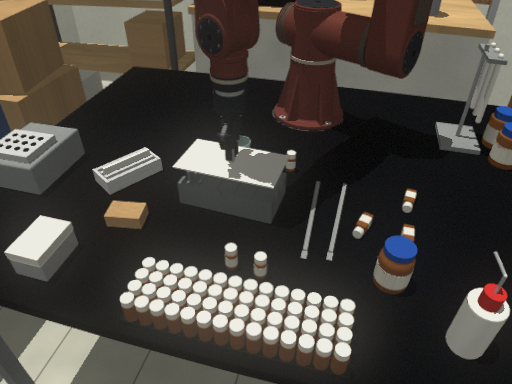

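```bash
python3 - <<'E'
from h import *
k=[.530,-.1185]
robot.line_to([*k,.34],vel=.2)
robot.move_pose([.48,.465,.34],[180,0,184.3])
robot.line_to([.48,.465,.115],vel=.15)
g=robot.line_to([.48,.465,.088],vel=.04,guard=8)
o=robot.observe(); print(g,o["tool_pos"],o["ft_force"],o["gripper_width"])
robot.set_gripper(.05)
robot.line_to([.48,.465,.2],vel=.15)
cv2.imwrite("pics/s2.png",robot.grab_frame("scene"))
cv2.imwrite("pics/d2.png",robot.grab_frame("side"))
robot.move_pose([.53,-.115,.40],[180,0,85.7])
robot.pause(.3);shot("case2")
shot("bot2",[.53,.27,.42],90)
print(robot.observe()["time"])
a=[cv2.imread(f"pics/{n}.png") for n in ("s2","d2","case2","bot2")]
cv2.imwrite("pics/q2.png",cv2.resize(np.vstack([np.hstack(a[:2]),np.hstack(a[2:])]),(800,600)))
E
```

```text
True [0.47993299 0.46495065 0.09184415] [0.14104297 1.2367776  2.76015472] 0.026098624621857438
20.1583
```

View pics/q2.png

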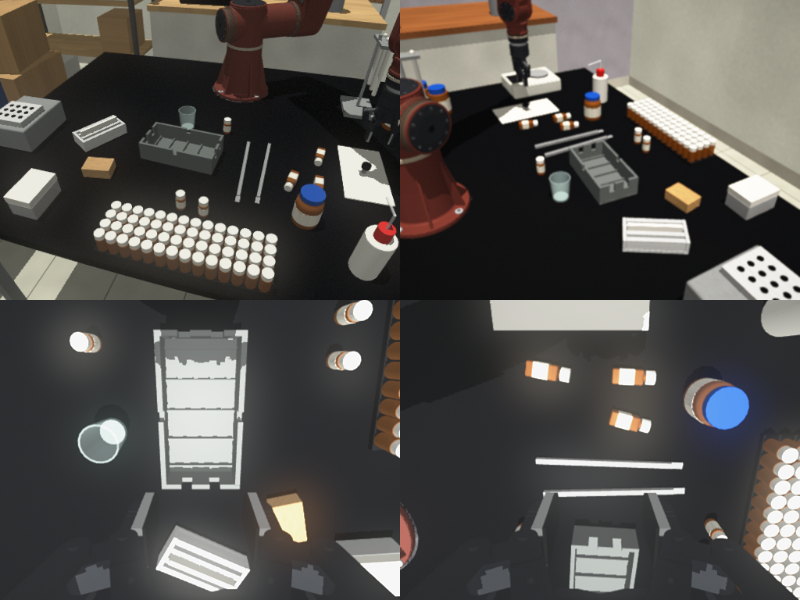

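View pics/case2_b.png

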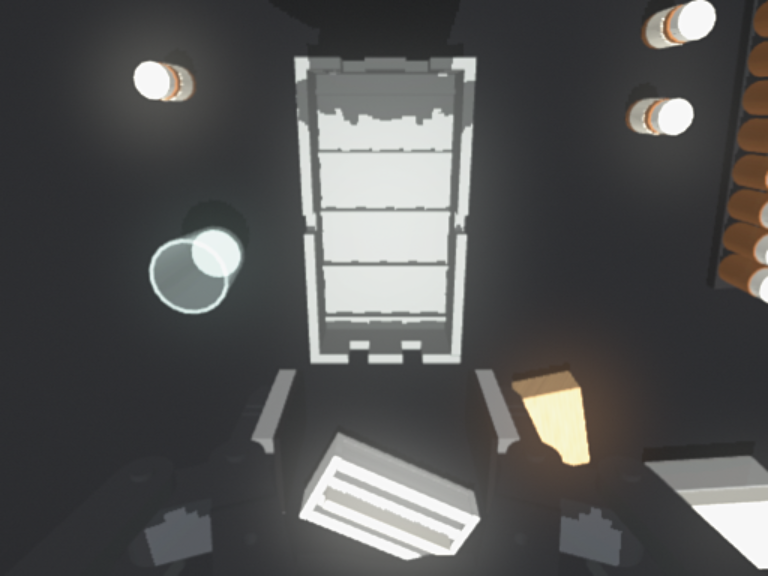

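```bash
python3 - <<'E'
from h import *
c=lc("case2")
C=np.array([onz(c,u/1.5,v/1.5,.064)[:2] for u,v in [(296,58),(475,58),(461,362),(311,362)]])
print(C.round(4),C.mean(0), [np.linalg.norm(C[i]-C[(i+1)%4]).round(4) for i in range(4)])
d=(C[0]+C[1]-C[2]-C[3]); print("yaw",np.degrees(np.arctan2(d[1],d[0]))-90)
d=(C[1]+C[2]-C[0]-C[3]); print("yaw",np.degrees(np.arctan2(d[1],d[0])))
for u,v in [(358,362),(411,362),(309,226),(460,226)]: print(onz(c,u/1.5,v/1.5,.064 if u in(309,460) else .05))
c=lc("bot2"); im=cv2.imread("pics/bot2.png");g=im.astype(int)
m=(g.max(2)>100); m[:,430:]=0; m[:45]=0
for r in rect(m,c,.02,200): 
  if r[1]>.18: print("z20",np.round(r,4))
for r in rect(m,c,.009,200):
  if .05<r[1]<.18:print("z9",np.round(r,4))
cv2.imwrite("pics/m.png",m*255)
E
```

```text
[[ 0.4748  0.0081]
 [ 0.6044 -0.0017]
 [ 0.5875 -0.2474]
 [ 0.4556 -0.2374]] [ 0.53055959 -0.11958626] [np.float64(0.1299), np.float64(0.2462), np.float64(0.1323), np.float64(0.2462)]
yaw -4.195486263376225
yaw -4.324027127197424
[ 0.49555363 -0.24772468  0.05      ]
[ 0.54378791 -0.25138011  0.05      ]
[ 0.46889791 -0.11595015  0.064     ]
[ 0.59002121 -0.12510868  0.064     ]
z20 [  0.5838   0.2414  77.2656  32.4067 -14.493 ]
z20 [  0.7226   0.2708  98.2326  89.9276 -80.779 ]
z20 [ 0.5872  0.3197 76.0912 29.3443 -3.5206]
z20 [  0.4412   0.3286  76.8783  29.579  -11.0646]
z9 [ 5.472000e-01  1.568000e-01  2.872068e+02  1.545020e+01 -2.160400e+00][ WARN:0@1.172] global loadsave.cpp:1063 imwrite_ Unsupported depth image for selected encoder is fallbacked to CV_8U.
```

View pics/bot2_b.png

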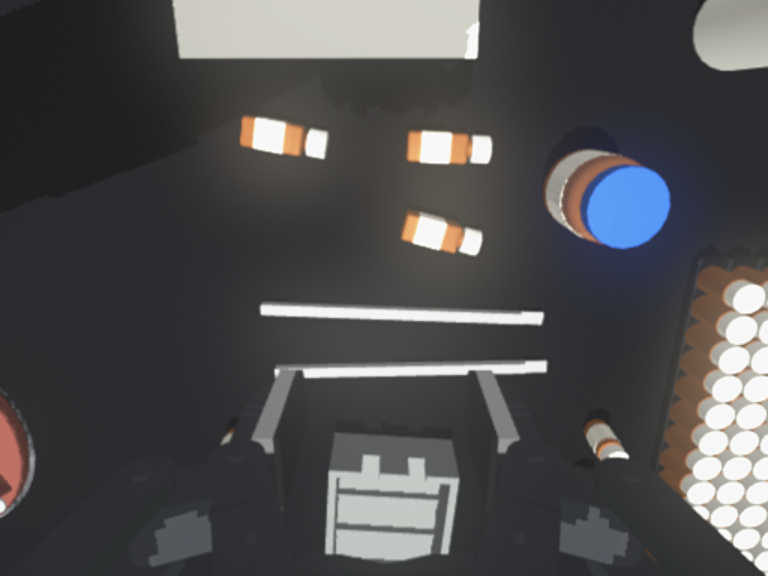

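```bash
cat >> h.py <<'E'
KC=np.array([.5303,-.1192]); KY=-4.25
def kit(x,y):
    a=np.radians(KY); return KC+np.array([np.cos(a)*x-np.sin(a)*y,np.sin(a)*x+np.cos(a)*y])
def bottle(x,y,ang,by,off=-.010):
    a=np.radians(ang); g=[x+off*np.cos(a),y+off*np.sin(a)]
    robot.set_gripper(.045)
    robot.move_pose([*g,.16],[180,0,180+ang])
    robot.line_to([*g,.085],vel=.12,guard=12)
    robot.set_gripper(0); o=robot.observe(); print("grip",o["gripper_width"],o["tool_pos"].round(4))
    if o["gripper_width"]<.02: print("MISS"); return False
    robot.line_to([*g,.20],vel=.2)
    w=robot.observe()["gripper_width"]; print("w",w)
    if w<.02: return False
    p=kit(off,by)
    robot.move_pose([*p,.20],[180,0,180+KY])
    robot.line_to([*p,.115],vel=.15)
    gd=robot.line_to([*p,.0925],vel=.04,guard=8)
    o=robot.observe(); print("place",gd,o["tool_pos"].round(4),o["gripper_width"])
    robot.set_gripper(.038)
    robot.line_to([*p,.20],vel=.2); print("t",robot.observe()["time"]); return True
E
python3 - <<'E'
from h import *
bottle(.5838,.2414,-14.5,-.0765)
cv2.imwrite("pics/s3.png",robot.grab_frame("scene"))
robot.move_pose([.53,-.115,.36],[180,0,90]);robot.pause(.2);shot("case3")
E
```

```text
grip 0.024415750822020105 [0.575  0.2441 0.0865]
w 0.024195262162961848
place True [ 0.5145 -0.1947  0.0945] 0.024292511712001013
t 27.2583
```

View pics/case3_b.png

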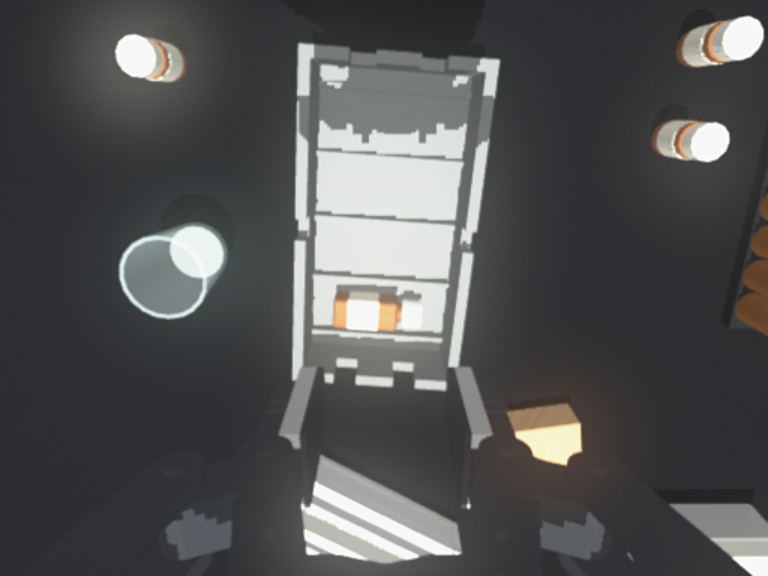

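```bash
python3 - <<'E'
from h import *
robot.move_pose([.53,.2,.36],[180,0,90])
if bottle(.5872,.3197,-3.6,.0765):
  bottle(.4412,.3286,-10,-.0255)
robot.move_pose([.53,-.115,.36],[180,0,90]);robot.pause(.2);shot("case4")
shot("spat4",[.535,.12,.36],90)
a=[cv2.imread(f"pics/{n}.png") for n in ("case4","spat4")]
cv2.imwrite("pics/q4.png",cv2.resize(np.hstack(a),(800,300)))
E
```

```text
grip 0.024623156821237745 [0.5781 0.3206 0.0866]
w 0.024461799577075775
place True [ 0.5259 -0.0422  0.0946] 0.02453556963094652
t 37.0333
grip 0.024099412288257595 [0.4322 0.3307 0.0864]
w 0.02413963286752208
place True [ 0.5183 -0.1438  0.0944] 0.02447858786434209
t 44.4833
```

View pics/q4.png

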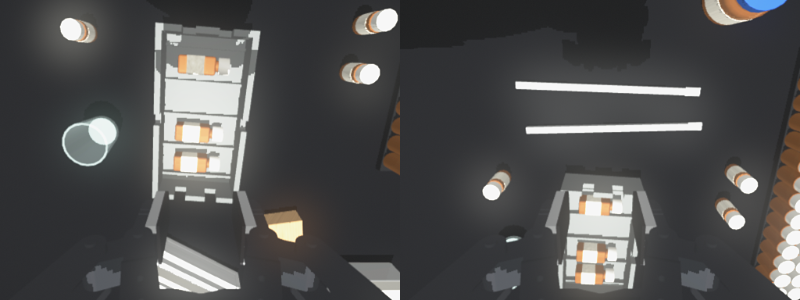

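```bash
python3 - <<'E'
from h import *
c=lc("spat4"); im=cv2.imread("pics/spat4.png");g=im.astype(int)
m=(g.min(2)>110); m[:40]=0; m[98:]=0; 
for z in (.006,.009):
  for r in rect(m,c,z,200): print(z,np.round(r,4))
# mid width check
E
```

```text
(no output)
```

View pics/spat4_b.png

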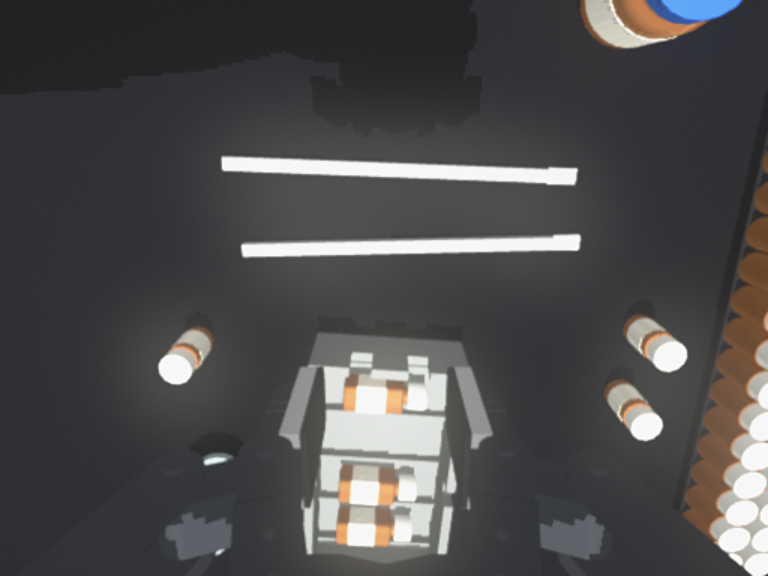

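```bash
python3 - <<'E'
from h import *
c=lc("spat4"); im=cv2.imread("pics/spat4.png");g=im.astype(int)
m=(g.min(2)>140); m[:95]=0; m[175:]=0; m[:,:120]=0; m[:,400:]=0
for z in (.006,.009):
  for r in rect(m,c,z,200): print(z,np.round(r,4))
for u,v in [(222,163),(548,175),(242,250),(553,242)]: print(onz(c,u/1.5,v/1.5,.008))
for (x,y) in [(.535,.157),(.55,.092)]: 
  print(robot.ik([x,y,.08],[180,0,0]),robot.ik([x,y,.08],[180,0,180]))
print(robot.ik([*kit(-.024,0),.12],[180,0,90+KY]),robot.ik([*kit(-.024,0),.12],[180,0,-90+KY]))
E
```

```text
0.006 [5.565000e-01 9.170000e-02 2.881516e+02 1.378270e+01 1.543100e+00]
0.006 [ 5.474000e-01  1.562000e-01  2.878761e+02  1.366670e+01 -2.461100e+00]
0.009 [5.564000e-01 9.250000e-02 2.861083e+02 1.368490e+01 1.543100e+00]
0.009 [ 5.474000e-01  1.565000e-01  2.858348e+02  1.356980e+01 -2.461100e+00]
[0.40453437 0.16143537 0.008     ]
[0.66757934 0.15126902 0.008     ]
[0.41387866 0.08912394 0.008     ]
[0.67745872 0.09542808 0.008     ]
[   2.91391692    3.61692192  -20.49245776   65.89062032    0.
 -177.08608308] [  2.91391692   3.61692192 -20.49245776  65.89062032   0.
   2.91391692]
[ -3.94274166   3.63074499 -20.47806941  65.8911856    0.
 176.05725834] [ -3.94274166   3.63074499 -20.47806941  65.8911856    0.
  -3.94274166]
[-27.4931996   -5.14327378 -24.83409711  70.30917667   0.
  66.7568004 ] [ -27.4931996    -5.14327378  -24.83409711   70.30917667    0.
 -113.2431996 ]
```

```bash
cat >> h.py <<'E'
def spat_pick(x,y,ang,op=.03):
    robot.set_gripper(op)
    robot.move_pose([x,y,.14],[180,0,180+ang])
    gd=robot.line_to([x,y,.0755],vel=.06,guard=6)
    o=robot.observe(); print("down",gd,o["tool_pos"].round(4),o["ft_force"].round(1))
    robot.set_gripper(0); o=robot.observe(); print("grip",o["gripper_width"],o["tool_pos"].round(4))
    robot.line_to([x,y,.22],vel=.15); print("w",robot.observe()["gripper_width"]); return o["tool_pos"][2]
def spat_place(kx,zg,ky=0):
    p=kit(kx,ky)
    robot.move_pose([*p,.22],[180,0,90+KY])
    robot.line_to([*p,zg+.036+.035],vel=.15)
    robot.pause(.2); shot(f"sp{int(kx*1000)}")
def spat_drop(kx,zg,ky=0):
    p=kit(kx,ky)
    gd=robot.line_to([*p,zg+.034],vel=.03,guard=6)
    o=robot.observe(); print("place",gd,o["tool_pos"].round(4),o["ft_force"].round(1),o["gripper_width"])
    robot.set_gripper(.024); robot.line_to([*p,.22],vel=.15); print("t",robot.observe()["time"])
E
python3 - <<'E'
from h import *
z=spat_pick(.5457,.0923,1.4); print(z)
spat_place(-.024,z)
cv2.imwrite("pics/s5.png",robot.grab_frame("scene"))
E
```

```text
down False [0.546  0.0923 0.076 ] [0.7 0.3 0.7]
grip 0.007986533076532328 [0.5461 0.0923 0.0761]
w 0.007517697695876361
0.07614535767582079
```

View pics/sp-24_b.png

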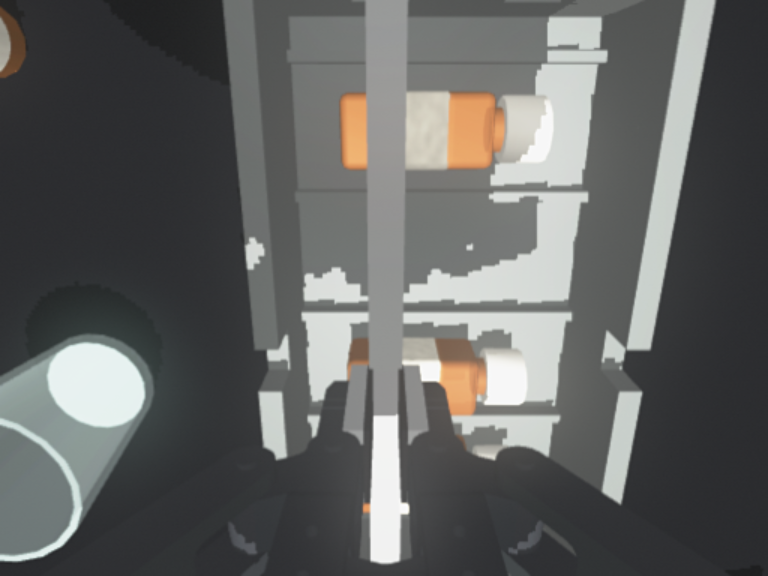

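View pics/s5.png

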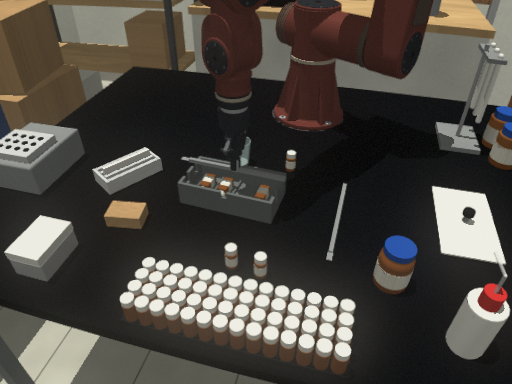

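```bash
python3 - <<'E'
from h import *
c=lc("case3"); 
im=cv2.imread("pics/case3.png"); cv2.imwrite("pics/crop.png",cv2.resize(im[15:270,180:350],None,fx=3,fy=2.3,interpolation=cv2.INTER_CUBIC))
E
```

View pics/crop.png

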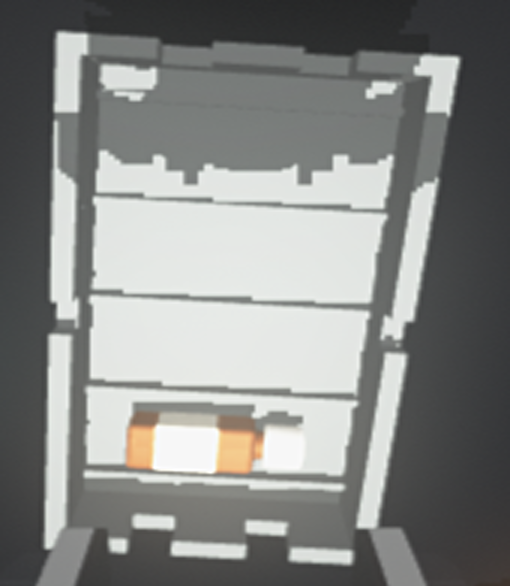

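```bash
python3 - <<'E'
from h import *
c=lc("case3"); a=np.radians(KY);R=np.array([[np.cos(a),np.sin(a)],[-np.sin(a),np.cos(a)]])
for U,V in [(161,38),(213,42),(303,46),(357,51),(128,540),(171,542),(245,547),(290,550),(52,325),(76,325),(52,311),(382,337),(405,350),(385,325)]:
  p=onz(c,180+U/3,15+V/2.3,.064)[:2]; print(U,V,(R@(p-KC)*1000).round(1))
E
```

```text
161 38 [-31.9 123.3]
213 42 [-15. 123.]
303 46 [ 14.4 123.6]
357 51 [ 32.1 123. ]
128 540 [ -32.8 -116.8]
171 542 [ -15.5 -116.7]
245 547 [  14.3 -117.5]
290 550 [  32.5 -117.9]
52 325 [-65.1  -3.9]
76 325 [-56.4  -3.2]
52 311 [-65.2   2.9]
382 337 [55.5 -0.9]
405 350 [64.7 -6.6]
385 325 [55.8  5. ]
```

```bash
python3 - <<'E'
from h import *
spat_drop(-.024,.0761)
z=spat_pick(.536,.1564,-2.2); print(z)
spat_place(.024,z); spat_drop(.024,z)
robot.move_pose([.53,-.115,.36],[180,0,90]);robot.pause(.2);shot("case6")
cv2.imwrite("pics/s6.png",robot.grab_frame("scene"))
shot("rack6",[.50,-.43,.25],90)
E
```

```text
place True [ 0.5062 -0.1174  0.1121] [-1.6  0.2  5.5] 0.007647850850322976
t 56.1167
down False [0.5363 0.1564 0.076 ] [ 0.1 -0.2  1. ]
grip 0.007514025274234351 [0.5364 0.1565 0.0761]
w 0.007669561400384599
0.07612245895454167
place True [ 0.5541 -0.1209  0.1121] [-0.3  0.2  5.9] 0.007543828903266472
t 64.3333
```

View pics/case6_b.png

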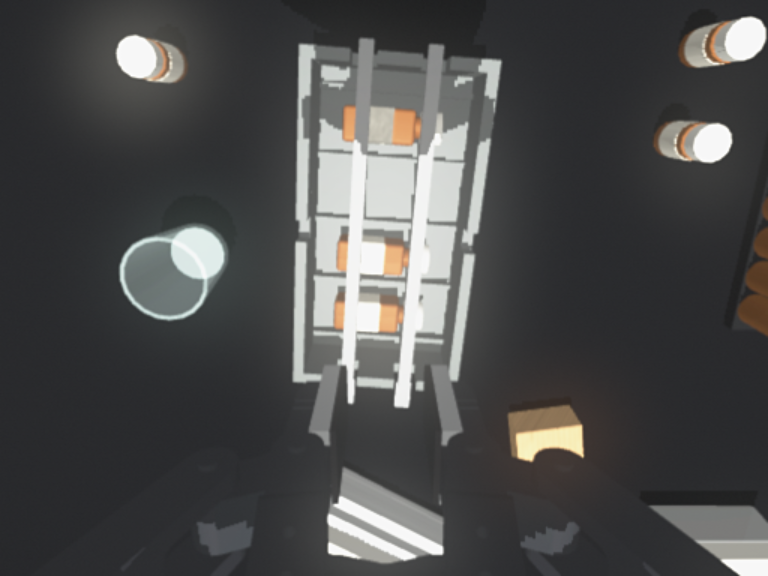

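View pics/rack6_b.png

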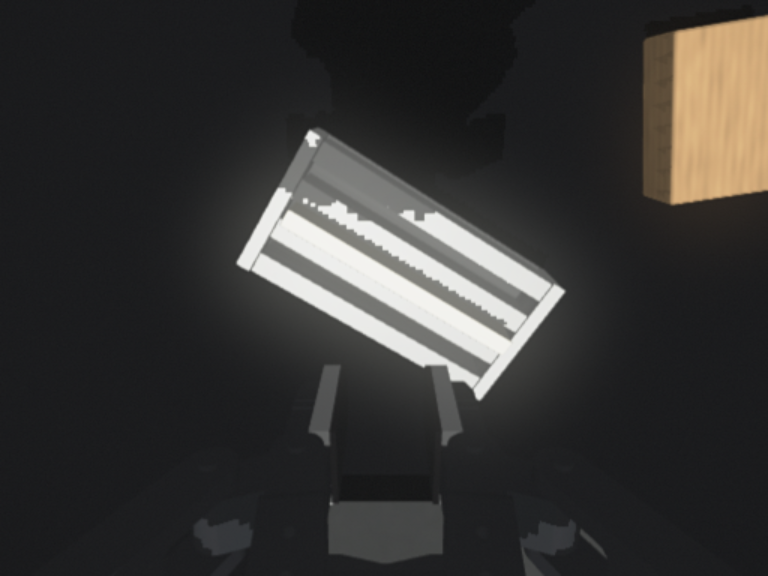

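View pics/s6.png

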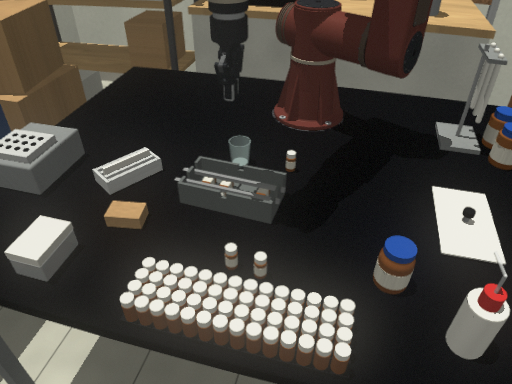

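```bash
python3 - <<'E'
from h import *
c=lc("case6"); a=np.radians(KY);R=np.array([[np.cos(a),np.sin(a)],[-np.sin(a),np.cos(a)]])
for u,v,z in [(366,38,.046),(436,44,.046),(350,402,.0425),(402,405,.0425)]:
  p=onz(c,u/1.5,v/1.5,z)[:2]; print((R@(p-KC)*1000).round(1))
c=lc("rack6"); K=[onz(c,u/1.5,v/1.5,.058)[:2] for u,v in [(285,210),(272,237),(512,345),(498,364)]]
K=np.array(K); print(K.round(4),K.mean(0)); d=K[2:].mean(0)-K[:2].mean(0); print(np.linalg.norm(d),np.degrees(np.arctan2(d[1],d[0])))
C=np.array([onz(c,u/1.5,v/1.5,.04)[:2] for u,v in [(313,128),(564,291),(479,399),(237,264)]]);print("rack",C.mean(0),[np.linalg.norm(C[i]-C[(i+1)%4]).round(4) for i in range(4)])
im=cv2.imread("pics/rack6.png"); cv2.imwrite("pics/crop2.png",cv2.resize(im[80:270,150:390],(768,608),interpolation=cv2.INTER_CUBIC)[:600])
E
```

```text
[-23.7 132. ]
[ 23.8 131.7]
[ -20.3 -153. ]
[  24.7 -152.7]
[[ 0.4493 -0.3953]
 [ 0.4416 -0.4095]
 [ 0.5723 -0.4719]
 [ 0.5653 -0.4839]] [ 0.50710062 -0.44012338]
0.14460963730764437 -31.467707261951876
rack [ 0.51095448 -0.43726911] [np.float64(0.168), np.float64(0.0848), np.float64(0.1681), np.float64(0.0876)]
```

View pics/crop2.png

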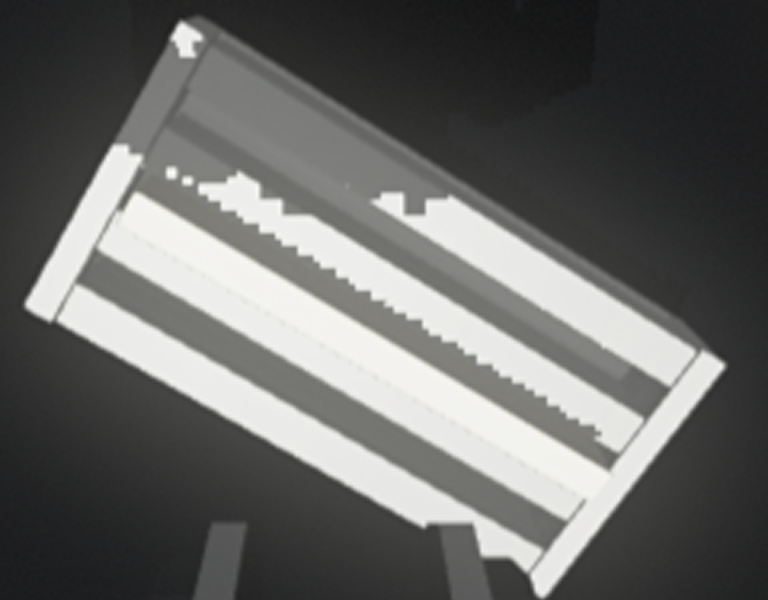

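```bash
python3 - <<'E'
from h import *
c=lc("rack6"); K=np.array([onz(c,150+U/3.2,80+V/3.2,.058)[:2] for U,V in [(138,194),(118,222),(612,475),(590,500)]])
print(K.round(4),K.mean(0)); d=K[2:].mean(0)-K[:2].mean(0); print(np.linalg.norm(d),np.degrees(np.arctan2(d[1],d[0])))
g=K.mean(0)
for y in (-31.8,148.2): print(robot.ik([*g,.118],[180,0,y]))
for y in (KY,180+KY): print(robot.ik([*kit(0,0),.16],[180,0,y]))
E
```

```text
[[ 0.4517 -0.3958]
 [ 0.4464 -0.4026]
 [ 0.5721 -0.4704]
 [ 0.5668 -0.4777]] [ 0.50924543 -0.43663575]
0.14183630020582946 -31.878642558050277
[-51.74995587  20.83693074   3.14404755  72.30711682   0.
 160.05004413]
[-51.74995587  20.83693074   3.14404755  72.30711682   0.
 -19.94995587]
[-26.46281786  -2.49545682 -18.03921941  74.45623741   0.
 157.78718214]
[-26.46281786  -2.49545682 -18.03921941  74.45623741   0.
 -22.21281786]
```

```bash
python3 - <<'E'
from h import *
g=[.5095,-.4367]
robot.set_gripper(.03)
robot.move_pose([*g,.18],[180,0,148.1])
gd=robot.line_to([*g,.116],vel=.06,guard=8)
robot.set_gripper(0); o=robot.observe(); print(gd,o["gripper_width"],o["tool_pos"].round(4),o["ft_force"].round(1))
robot.line_to([*g,.20],vel=.06); o=robot.observe();print(o["gripper_width"],o["ft_force"].round(1))
robot.line_to([*g,.26],vel=.15)
p=kit(0,0)
robot.move_pose([*p,.26],[180,0,180+KY])
robot.line_to([*p,.185],vel=.1); robot.pause(.2)
shot("kp"); a=[cv2.imread("pics/kp.png"),robot.grab_frame("scene"),robot.grab_frame("side")]
cv2.imwrite("pics/q7.png",cv2.resize(np.vstack([np.hstack(a[:2]),np.hstack([a[2],a[2]])]),(800,600)))
E
```

```text
False 0.007856519818754244 [ 0.5098 -0.437   0.1167] [0.3 0.2 4.1]
0.008009175846324944 [-1.1 -0.2 -1.2]
```

View pics/q7.png

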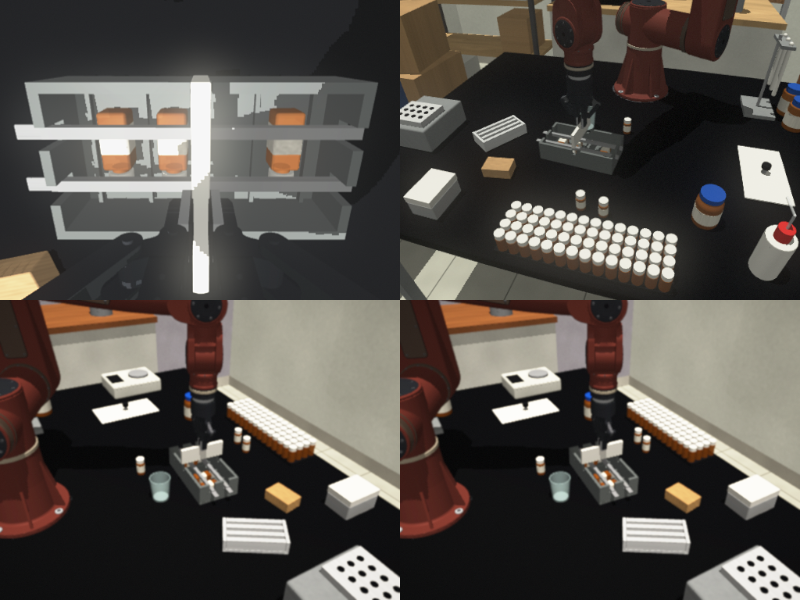

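```bash
python3 - <<'E'
from h import *
p=kit(0,0)
gd=robot.line_to([*p,.1545],vel=.03,guard=6); o=robot.observe(); print(gd,o["tool_pos"].round(4),o["ft_force"].round(1))
if o["tool_pos"][2]<.160:
  robot.set_gripper(.03); robot.line_to([*p,.26],vel=.12)
robot.move_pose([.53,-.115,.38],[180,0,90]);robot.pause(.3);shot("case8")
a=[robot.grab_frame("scene"),robot.grab_frame("side")]
cv2.imwrite("pics/q8.png",np.hstack([cv2.resize(a[0][100:260,80:300],(400,300)),cv2.resize(a[1][120:300,160:340],(400,400))[:300]]))
shot("lid8",[.5,.38,.36],90); print(robot.observe()["time"])
E
```

```text
True [ 0.5301 -0.1191  0.1566] [-0.1  0.6  5. ]
80.3417
```

View pics/case8_b.png

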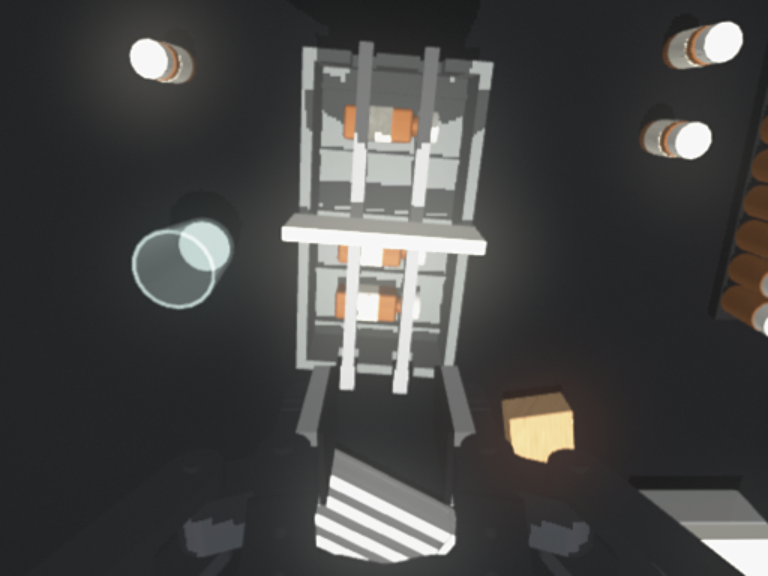

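View pics/q8.png

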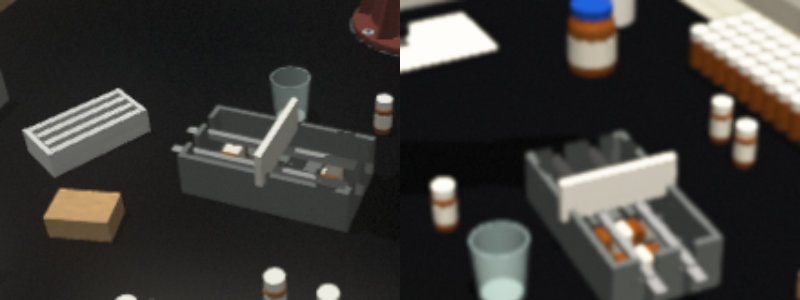

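View pics/lid8_b.png

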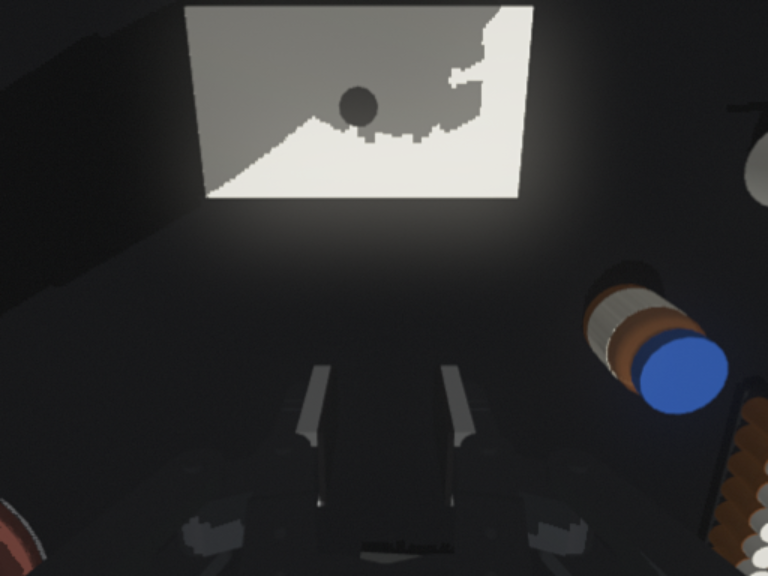

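```bash
python3 - <<'E'
from h import *
c=lc("case8"); a=np.radians(KY);R=np.array([[np.cos(a),np.sin(a)],[-np.sin(a),np.cos(a)]])
for u,v,z in [(283,227),(283,239),(486,240),(485,253)] and [(283,228,.098),(283,240,.098),(486,241,.098),(485,253,.098),(366,43,.046),(432,48,.046),(347,388,.0425),(400,392,.0425)]:
  p=onz(c,u/1.5,v/1.5,z)[:2]; print((R@(p-KC)*1000).round(1))
c=lc("lid8")
C=np.array([onz(c,u/1.5,v/1.5,.010)[:2] for u,v in [(185,6),(533,6),(518,198),(206,198)]])
print(C.round(4),[np.linalg.norm(C[i]-C[(i+1)%4]).round(4) for i in range(4)])
robot.job_done()
E
```

```text
[-71.9   3.6]
[-71.8  -5. ]
[70.7  4.8]
[71.2 -4. ]
[-23.5 130.8]
[ 24. 131.]
[ -23.3 -152.8]
[  24.7 -153.4]
[[0.3549 0.5342]
 [0.6089 0.5337]
 [0.6094 0.3936]
 [0.3542 0.3941]] [np.float64(0.2539), np.float64(0.1401), np.float64(0.2552), np.float64(0.1401)]
the job is handed in; nothing more can be done
```

The smelling kit is packed and the job was handed in at about 80 s; no verdict is reported back. Three amber bottles were present; one had been knocked a few centimetres before I reached it, so I measured it again first.

- **Lid:** it lies flat on the bench at (0.48, 0.465), knob up. Its corners measured at the 10 mm plate-top height give 254–255 × 140 mm (nominal 256 × 140 mm).
- **Bottles:** one each in the bays at y = -76.5, -25.5 and +76.5 mm, seen lying along the case's x. I judged this by eye and from the contact heights, and did not measure each final pose.
- **Spatulas:** they touched down exactly 36 mm above their bench height, which is the notch floor. In the case frame they are at x ≈ -23.4 and +24.4 mm, and centred within about 2 mm.
- **Keeper:** it touched down at the expected height, with its lower edge about 48 mm above the case's underside. It is centred within 1 mm and runs along the case's x.

The last pictures showed the jar, beaker, strip box and vials standing and apparently unmoved, though I did not measure them. None of the checks failed or disagreed.

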